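# Clear the portable hob and hold the contact thermometer on its zone mark

## Task

Before the portable hob is packed away, check that its cooking zone has cooled: first clear the glass, putting the teaspoon in the cutlery tray and the garlic in the dish, then take the contact thermometer out of its stand. Stand it upright on the hob with its tip disc covering the middle of the printed cross, press lightly until the sprung tip is about half pushed in (never driving it hard into the glass), and finish holding it still there, the fingers still gripping the thermometer. Leave the mug, the pepper jar and the egg timer where they stand.

Things in the scene. Friction and masses are not known exactly. Their poses are not given: they have to be found in the camera images.
- hob: portable induction hob, 230 (x) x 180 (y) x 45 mm high, white case with a flat black glass top, fixed; a wall cabinet hangs to its right, 360 mm above the worktop (it fills x > 0.55, y < 0.09 from there up): keep wrist and arm clear of it; origin under its centre on the worktop, x points to its back, the control strip with touch keys is along its front (-x) edge
- hob_mark (a point): middle of the small white printed cross (arms 24 mm long) at the centre of the printed cooking-zone rings; on the glass, 20 mm behind the hob's centre, 45 mm above the worktop
- teaspoon: plain steel teaspoon, 130 x 26 x 11 mm, 30 g, lying flat on the hob; origin at the middle of its length and width on its underside, x along its length, z up
- garlic: garlic bulb, 53 x 54 x 53 mm, 50 g, standing on the hob; origin at the centre of its underside, z up
- garlic_centre (a point): middle of the garlic bulb, 26 mm above its underside
- cutlery_tray: open wooden cutlery tray, 150 (x) x 90 (y) x 36 mm high, walls and floor 5 mm thick, fixed, lying across in front of the robot; origin under its centre on the worktop, x along its length
- dish: open white ceramic dish, deeper than the tray: 125 (x) x 92 (y) x 50 mm high, walls and floor 5 mm thick, fixed, lying across in front of the robot; origin under its centre on the worktop, x along its length
- stand: thermometer stand left of the hob, fixed: grey foot 74 (x) x 70 (y) mm, white tower 33 x 41 mm, top 82 mm above the worktop; a pocket 23 x 31 mm holds the lower 20 mm of the handle with 1.5 mm play all round, on a ledge 62 mm above the worktop, the tip hanging free below: draw the thermometer straight up by 75 mm or more; origin under its centre, axes as the thermometer
- thermometer: cordless contact thermometer, 100 g, 130 mm long, upright in the stand, tip down: black handle 20 (x) x 28 (y) x 80 mm, the upper 60 mm standing out of the stand, small display on its -x face, thin steel stem and sprung tip below. Origin at the centre of the handle's lower end, z up along the handle (its top at z = 80 mm). Grip it across y (28 mm) or x (20 mm)
- tip_face (a point): centre of the flat underside of the tip disc (12 mm diameter), 50 mm below the handle's lower end when the spring is out; it moves up along the stem as it is pressed
- plunger (a joint): how far the sprung tip is pushed in, 0 = fully out, 0.010 m = fully in against its stop; spring 400 N/m with 1 N preload, so 3 N at half way (0.005) and 5 N at the stop
- mug: bystander: two-tone mug, upper half dark green and lower half white, 90 x 122 x 107 mm with its handle, standing right of and behind the hob; origin on its underside
- pepper_jar: bystander: spice jar 40 x 40 x 101 mm with a white cap, standing right of the mug; origin at the centre of its underside
- timer: bystander: cream kitchen egg timer with a round dial, 57 x 66 x 71 mm, standing right of the pepper jar; origin at the centre of its underside

How it is judged (in metres and radians):
On the way, in this order (a step that is already met when the one before it is completed fails the run):
1. the teaspoon lies in the cutlery tray and the garlic in the dish, both let go (x of teaspoon in the frame of cutlery_tray between -0.06 and 0.06 m and y of teaspoon in the frame of cutlery_tray between -0.045 and 0.045 m and z of teaspoon in the frame of cutlery_tray below 0.03 m and x of garlic_centre in the frame of dish between -0.045 and 0.045 m and y of garlic_centre in the frame of dish between -0.03 and 0.03 m and z of garlic_centre in the frame of dish below 0.045 m and contact force between the fingers and teaspoon below 0.05 N and contact force between the fingers and garlic below 0.05 N), for 0.2 s.
2. the thermometer is drawn out of its stand, its tip up at the mouth of the pocket (height (world z) of tip_face above 0.08 m and contact force between thermometer and stand below 0.1 N and contact force between the fingers and thermometer above 1 N), for 0.1 s.
At the end, for the whole second after the job is handed in: fingers hold the thermometer still, upright within 5.7 deg, tip centre within 6 mm of the cross, sprung tip 2.5 to 7.5 mm in, pressing 1 to 7 N, carried by nothing else, robot not touching the hob; teaspoon inside the cutlery tray, garlic in the dish, both let go (all of step 1 and horizontal distance between tip_face and hob_mark below 0.006 m and z of tip_face in the frame of hob_mark below 0.004 m and angle between thermometer's own z axis and vertical below 0.1 rad and value of joint plunger between 0.0025 and 0.0075 m and contact force between thermometer and hob between 1 and 7 N and contact force between the fingers and thermometer above 1 N and contact force between thermometer and stand below 0.1 N and linear speed of thermometer below 0.02 m/s and contact force between each of the arm, the fingers and hob below 0.05 N); the arm keeps its last pose, push and grip.
It fails at once if the thermometer is driven hard (over 15 N) against the hob (contact force between thermometer and hob above 15 N).
It fails at once if the mug is moved more than 20 mm (distance of mug from where it was at the start of the episode above 0.02 m).
It fails at once if the pepper jar is moved more than 20 mm (distance of pepper_jar from where it was at the start of the episode above 0.02 m).
It fails at once if the timer is moved more than 20 mm (distance of timer from where it was at the start of the episode above 0.02 m).
It also fails if it takes over 69 s, if anything falls off the work surface, if the arm or the gripper's body presses on something with over 40 N, if the wrist force passes 120 N, or if a joint passes its speed limit or range.

## Robot

A 6-joint arm with a two-finger parallel gripper is mounted at the origin on a cart in front of the work surface, level with it; the furniture and walls round the work are solid. World frame = base frame: x ahead of the robot, y to its left, z up, the work surface at z = 0. Lengths are in mm, angles in rad, forces in N, time in s.
With the tool pointing down it reaches from about 350 to 775 mm from the base axis. Payload 7.3 kg.
Tool frame: the origin (TCP) lies at the centre of the arm's flange, where the gripper is bolted on; the fingertips stand 178 mm ahead of it and the grasp point (between the pads) lies 159 mm ahead of it; z points along the fingers, y is the direction in which the jaws open and shut (so a half turn about z gives the same grasp; the last joint's range is limited). The gripper opens to 92 mm and grips with 3 to 60 N. Pads are 19 mm wide; open, the fingers measure 130 mm over their backs; the gripper's body (75 mm by 190 mm) begins 47 mm behind the grasp point.
Start: joints at [1.158, 0.342, 1.524, -0, 1.275, -0.146], TCP at [138.392, 506.434, 404.741] pointing down, gripper open.
Joint ranges: [-2.53, 2.53], [-0.77, 2.02], [0.04, 2.7], [-1, 4.14], [0.28, 2.66], [-3.11, 3.11]. Speed limits (rad/s): [2.57, 2.57, 3.14, 3.14, 3.14, 3.14].

## Interface

Orientations are given as [roll, pitch, yaw] about the fixed x, y, z axes, in that order (R = Rz(yaw) Ry(pitch) Rx(roll)).
In Python, from plant import get_obs, capture, close_job gives the robot as it stands. The module is installed in compiled form; this text tells all that it offers.
- The arm moves only by the shell command python3 -m pendant 'ROWS'. ROWS is JSON, a list of rows, each a list of 3 entries, a list of its own where there are three numbers: the shift along the tool's x, y, z in m, then the turn, a rotation vector about the tool's x, y, z in rad, then the finger opening in m, from 0 to 0.0918. In form: [[[tx, ty, tz], [wx, wy, wz], fingers], ...]. A call has 1 to 10 rows; each row is the pose to reach, as a shift and turn from the pose commanded when the call began, along the tool's axes at that moment; what a row does not reach only later rows make up. A row lasts 1/12 s, in which the tool goes at most 41.7 mm and 7.16 degrees, less where a joint would pass 70% of its speed; a pose out of reach is approached as far as the arm can. A call with a gripper value outside its range is refused whole. The fingers move at their own pace and stop on an object; the grip force is fixed at half the most. Time passes only in rows, so rows that repeat a pose let the fingers close. It gives the time, the measured TCP pose, the force and the opening at its end, in the units of the state.
- get_obs(): the state, without advancing time (a new reading comes with each control period).
- capture(name): name is "scene" or "top"; returns a dict with "color" (480x640x3 uint8, red, green, blue), "mtx" (3x3 intrinsics, pixels), "rvec" (rotation vector, rad) and "tvec" (3), from world to camera coordinates, as OpenCV has them. Camera axes: x right, y down, z forward; pixel columns grow to the right and rows downward; lengths in mm; the calibration is good to about 2 mm. A picture is of the moment at which its call begins. There is no depth.
- close_job(): hands the job in, once; it reports no verdict.
The state is a dict: "time": time; "joint_positions": joint angles; "dq": joint speeds; "tau": joint torques, N m; "tool_pos": TCP position; "tcp_rot": TCP orientation; "contact_force": force on the tool from outside, world axes, zero at the start; "moment": the same for the moment, N m; "grip_width": finger opening in mm.
Only numpy, scipy, OpenCV 4.12 (cv2) and the standard library are available. Lean on these libraries where they do the work, as an engineer would, in place of code of your own. Each camera call takes 0.05 s, during which the arm holds its last target. There are 200 camera calls.

## Working session

There is one attempt and no reset: what is moved stays moved. The work goes in short steps, Python scripts to look and compute and a shell command to move; the robot and the scene stay as the last step left them, time stands still between calls to the robot, and variables do not carry over. Pictures are saved under pics/ and viewed, about 8 in all and at most 12, crops included, and the job is handed in when it is done.

```bash
mkdir -p pics; ls
python3 - <<'E'
from plant import *
import cv2
o=get_obs(); print({k:o[k] for k in o})
for n in("scene","top"):
    c=capture(n); cv2.imwrite(f"pics/{n}0.png",c["color"][:,:,::-1]); print(n,c["mtx"],c["rvec"],c["tvec"])
E
```

```text
pics
{'time': 0.0, 'joint_positions': array([ 1.15802277e+00,  3.42755977e-01,  1.52503733e+00, -2.09487865e-05,
        1.27539474e+00, -1.46005702e-01]), 'dq': array([-3.85320073e-04,  5.07103510e-04, -1.72003669e-04, -7.51690427e-04,
        7.07637431e-05, -3.12680866e-04]), 'tau': array([ 1.40263772e-03, -4.31230617e+01, -2.44223428e+01,  7.17768981e-02,
        5.59402665e-02, -1.32312734e-04]), 'tool_pos': array([138.32720894, 506.3088398 , 404.02039157]), 'tcp_rot': array([-3.14001132e+00, -2.12291279e-04,  2.87483075e+00]), 'contact_force': array([-0.41050947,  0.47385576, -0.01678079]), 'moment': array([-0.01549416, -0.0017375 , -0.00327854]), 'grip_width': 91.92194423149175}
scene [[453.66074315   0.         318.48202125]
 [  0.         453.66074315 239.40967133]
 [  0.           0.           1.        ]] [ 0.82335387 -2.52555708  1.08945794] [535.05785481 257.86849454 824.89993771]
top [[580.6058676    0.         322.94454247]
 [  0.         580.6058676  231.90414409]
 [  0.           0.           1.        ]] [ 2.41687021 -1.66473285  0.20370805] [-159.6760385   589.85437635 1266.96980928]
```

View pics/scene0.png

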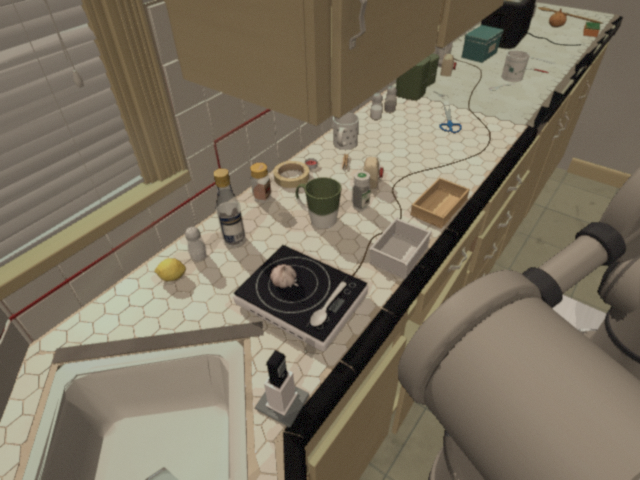

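View pics/top0.png

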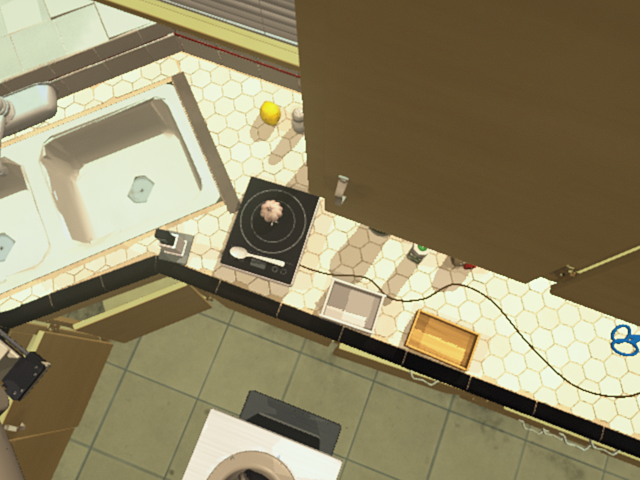

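The scene view shows the garlic on the hob near (285,276), the spoon from about (318,318) to (345,288), the thermometer at (278,370), the dish at (402,247) and the tray at (440,202). In the top view the garlic is at (271,211), the spoon at (231-283,250-264), the thermometer at (165,237), the dish at (352,306) and the tray at (441,340). I'll enlarge the top view and measure.

```bash
cat > h.py <<'E'
import numpy as np, cv2, sys
from plant import *
def ray(c,uv):
    R=cv2.Rodrigues(np.array(c["rvec"],float))[0]; t=np.array(c["tvec"],float).ravel()
    d=R.T@np.linalg.inv(c["mtx"])@np.array([uv[0],uv[1],1.]); return -R.T@t,d
def onz(c,uv,z):
    o,d=ray(c,uv); return o+d*(z-o[2])/d[2]
def tri(c1,u1,c2,u2):
    o1,d1=ray(c1,u1);o2,d2=ray(c2,u2)
    s=np.linalg.lstsq(np.c_[d1,-d2],o2-o1,rcond=None)[0]
    a,b=o1+s[0]*d1,o2+s[1]*d2; return (a+b)/2,np.linalg.norm(a-b)
def proj(c,p): return cv2.projectPoints(np.array(p,float).reshape(-1,1,3),np.array(c["rvec"],float),np.array(c["tvec"],float),c["mtx"],None)[0].reshape(-1,2)
def crop(c,x,y,w,h,k,name): cv2.imwrite(f"pics/{name}.png",cv2.resize(c["color"][y:y+h,x:x+w,::-1],None,fx=k,fy=k,interpolation=cv2.INTER_CUBIC))
E
python3 - <<'E'
from h import *
import pickle
np.set_printoptions(precision=1,suppress=True)
t=capture("top"); s=capture("scene"); pickle.dump((t,s),open("c0.pkl","wb"))
a=t["color"][170:370,150:490]; b=s["color"][230:430,225:425]
cv2.imwrite("pics/topc.png",cv2.resize(a[:,:,::-1],(782,460),interpolation=cv2.INTER_CUBIC))
crop(s,225,180,260,195,3,"scenec")
print("garlic",onz(t,(271,211),71),"tray",onz(t,(441,340),36),"dish",onz(t,(352,306),50))
E
```

```text
garlic [612.  192.1  71. ] tray [ 476.  -275.6   36. ] dish [474.5 -60.6  50. ]
```

View pics/topc.png

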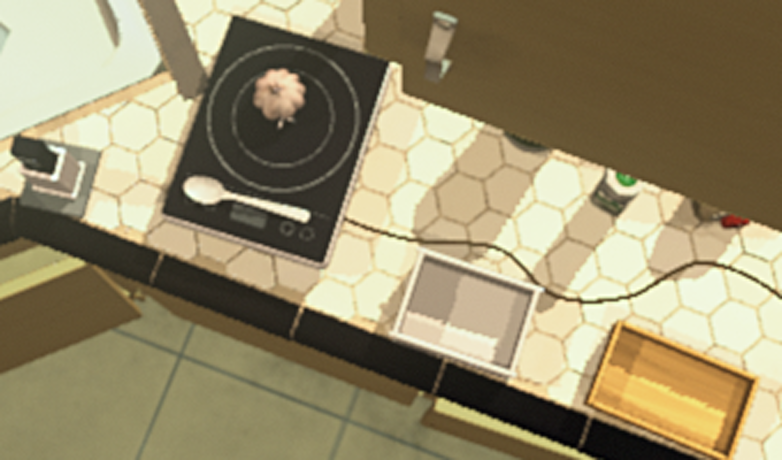

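The enlarged crop (scale 2.3, offset (150,170)) shows the hob corners at (235,17), (390,62), (323,266) and (163,217). The spoon runs from bowl (182,188) to handle end (311,215). The garlic is at (280,95), and the dish and tray rims are clear.

Run:
```python
from h import *
import pickle
np.set_printoptions(precision=1,suppress=True)
t,s=pickle.load(open("c0.pkl","rb"))
f=lambda p:(p[0]/2.3+150-.3,p[1]/2.3+170-.3)
def box(n,ps,z):
    q=np.array([onz(t,f(p),z) for p in ps]); print(n,q[:,:2].tolist().__repr__()[:0],q[:,:2].ravel(),"c",q.mean(0)[:2],"sides",np.linalg.norm(np.diff(q,axis=0),axis=1),"dirdeg",np.degrees(np.arctan2(*(q[1]-q[0])[1::-1])),np.degrees(np.arctan2(*(q[2]-q[1])[1::-1]))); return q
box("hob",[(235,17),(390,62),(323,266),(163,217)],45)
box("tray",[(620,322),(756,378),(718,460),(585,400)],36)
box("dish",[(422,250),(542,290),(513,375),(395,333)],50)
a,b=onz(t,f((182,188)),50),onz(t,f((311,215)),50); print("spoon",a,b,(a+b)/2,np.linalg.norm(a-b),np.degrees(np.arctan2(*(b-a)[1::-1])))
print("rings", [onz(t,f(p),45) for p in [(283,118)]])
# garlic by colour mask
for c,(x0,y0,x1,y1) in((t,(250,190,295,228)),(s,(262,258,305,295))):
    im=c["color"][y0:y1,x0:x1]; m=(im.max(2)>90).astype(np.uint8)
    n,l,st,ce=cv2.connectedComponentsWithStats(m); i=1+st[1:,4].argmax(); print(st[i]+[x0,y0,0,0,0],ce[i]+[x0,y0])
```

```text
hob  [680.4 272.  692.3 102.6 469.   88.8 457.7 258.2] c [574.8 180.4] sides [169.8 223.7 169.7] dirdeg -86.00018226962497 -176.47134424399414
tray  [ 523.4 -207.8  518.9 -350.8  430.3 -339.6  438.5 -200. ] c [ 477.8 -274.6] sides [143.2  89.3 139.9] dirdeg -91.77468783862811 172.78253078090137
dish  [ 518.6    1.8  523.5 -123.7  434.8 -124.9  431.8   -2.5] c [477.2 -62.3] sides [125.5  88.8 122.4] dirdeg -87.75259067713917 -179.22577356997962
spoon [491.4 250.8  50. ] [512.1 118.7  50. ] [501.7 184.7  50. ] 133.79613069918076 -81.09123905026416
rings [array([596.8, 183.8,  45. ])]
[260 200  23  26 407] [271.  210.8]
[270 264  28  23 455] [283.1 275.4]
```

View pics/scenec.png

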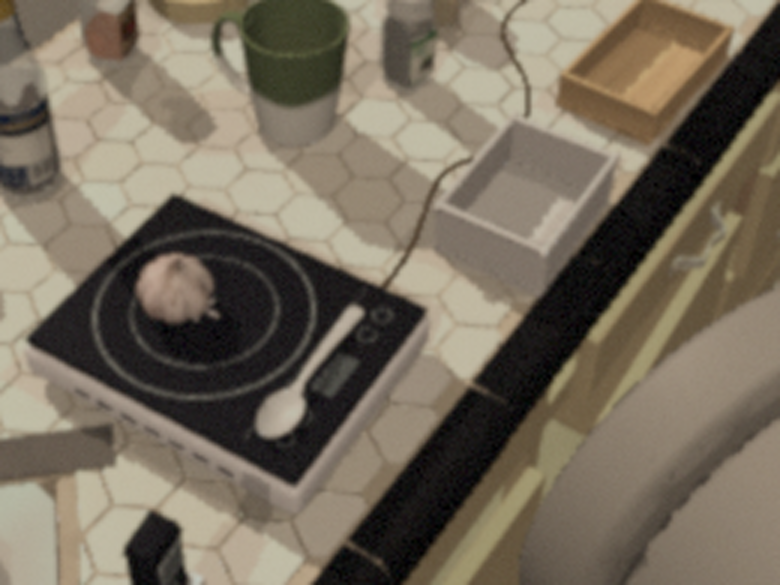

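```bash
cat >> h.py <<'E'
from scipy.spatial.transform import Rotation as Ro
def goal(x,y,z,yawdeg):
    "shift/turn in tool axes from present measured TCP to grasp-point target (x,y,z mm), tool down"
    o=get_obs(); R=Ro.from_euler("xyz",o["tcp_rot"]); T=Ro.from_euler("xyz",[np.pi,0,np.radians(yawdeg)])
    p=np.array([x,y,z+159.]); print("goal",np.round(R.inv().apply(p-o["tool_pos"])/1000,4),np.round((R.inv()*T).as_rotvec(),4))
E
python3 - <<'E'
from h import *
import pickle
np.set_printoptions(precision=1,suppress=True)
t,s=pickle.load(open("c0.pkl","rb"))
f=lambda p:(p[0]/2.3+150-.3,p[1]/2.3+170-.3); g=lambda p:(p[0]/3+225-.3,p[1]/3+180-.3)
print("cams",ray(t,(0,0))[0],ray(s,(0,0))[0])
print("garlic",tri(t,(271,210.8),s,(283.1,275.4)))
print("spoon",tri(t,f((182,188)),s,g((257,435))),tri(t,f((311,215)),s,g((360,308))))
for n,p,q in[("traylb",(620,322),(645,0)),("rb",(756,378),(733,42))]: pass
print("tray right-front?",[onz(s,g(p),36) for p in[(733,42),(650,110),(562,75),(645,0)]])
print("dish",[onz(s,g(p),50) for p in[(520,120),(616,160),(546,243),(437,202)]])
print("hob",[onz(s,g(p),45) for p in[(175,197),(427,313),(297,487),(28,340)]],onz(s,g((205,312)),45))
print("therm top",tri(t,f((22,148)),s,g((155,520))))
hsv=cv2.cvtColor(t["color"],cv2.COLOR_RGB2HSV); m=cv2.inRange(hsv,(8,110,90),(26,255,255)); m[:300]=0;m[375:]=0;m[:,:395]=0;m[:,485:]=0
c=max(cv2.findContours(m,0,2)[0],key=cv2.contourArea); bx=cv2.boxPoints(cv2.minAreaRect(c)); print("traymask",[onz(t,p,36)[:2] for p in bx],np.mean([onz(t,p,36)[:2] for p in bx],0))
goal(503,185,120,99)
E
```

```text
cams [ 306.8  -53.4 1371.7] [160.6 653.4 761.9]
garlic (array([613.4, 193. ,  66.5]), np.float64(0.16112002655359534))
spoon (array([493.9, 251.4,  53.9]), np.float64(6.659057877612536)) (array([511.1, 118.6,  44.6]), np.float64(3.903600566289832))
tray right-front? [array([ 423.2, -330.8,   36. ]), array([ 441.7, -205.6,   36. ]), array([ 522.2, -205.2,   36. ]), array([ 512.6, -344.4,   36. ])]
dish [array([ 515.2, -118.2,   50. ]), array([ 431.3, -119. ,   50. ]), array([432. ,  -8.3,  50. ]), array([519.2,   0.8,  50. ])]
hob [array([687.5, 107.2,  45. ]), array([468.3,  95.3,  45. ]), array([457.3, 264. ,  45. ]), array([678.5, 275.9,  45. ])] [595.1 184.8  45. ]
therm top (array([459.2, 382.5, 154.2]), np.float64(1.2579779321980562))
traymask [array([ 425.3, -198.5]), array([ 526.3, -202. ]), array([ 525.5, -357.1]), array([ 425.5, -351. ])] [ 475.7 -277.1]
goal [-0.4 -0.2  0.1] [-0.   0.   1.1]
```

```bash
sed -i 's/np.round(R.inv().apply(p-o\["tool_pos"\])\/1000,4),np.round((R.inv()\*T).as_rotvec(),4)/(R.inv().apply(p-o["tool_pos"])\/1000).round(4).tolist(),(R.inv()*T).as_rotvec().round(4).tolist(),[round(float(v),2) for v in (*o["tool_pos"],*np.degrees(o["tcp_rot"]),*o["contact_force"])],round(o["time"],1)/' h.py
python3 -c "from h import *; goal(502,185,120,98.5)"
```

```text
goal [-0.4355, -0.214, 0.1255] [-0.0008, 0.0004, 1.1557] [138.37, 506.37, 404.32, -179.95, -0.01, 164.71, -0.58, 0.36, -0.41] 0.2
```

```bash
python3 -m pendant '[[[-0.4355,-0.214,0.06],[0,0,1.1557],0.04],[[-0.4355,-0.214,0.06],[0,0,1.1557],0.04],[[-0.4355,-0.214,0.06],[0,0,1.1557],0.04],[[-0.4355,-0.214,0.06],[0,0,1.1557],0.04],[[-0.4355,-0.214,0.06],[0,0,1.1557],0.04],[[-0.4355,-0.214,0.06],[0,0,1.1557],0.04],[[-0.4355,-0.214,0.06],[0,0,1.1557],0.04],[[-0.4355,-0.214,0.06],[0,0,1.1557],0.04],[[-0.4355,-0.214,0.06],[0,0,1.1557],0.04],[[-0.4355,-0.214,0.06],[0,0,1.1557],0.04]]'
python3 -c "from h import *; goal(502,185,120,98.5)"
```

```text
time: 1.03
tool_pos: [449.5, 231.0, 353.4]
tcp_rot: [3.142, -0.0, 1.712]
contact_force: [-0.2, 1.4, -0.2]
grip_width: 40.5
goal [-0.0529, 0.0455, 0.0744] [0.0001, -0.0002, -0.0068] [449.52, 230.96, 353.36, 180.0, -0.01, 98.11, -0.25, 1.41, -0.2] 1.0
```

```bash
python3 -m pendant '[[[-0.0529,0.0455,0.0744],[0,0,-0.0068],0.04],[[-0.0529,0.0455,0.0944],[0,0,-0.0068],0.04],[[-0.0529,0.0455,0.1044],[0,0,-0.0068],0.04],[[-0.0529,0.0455,0.1044],[0,0,-0.0068],0.04],[[-0.0529,0.0455,0.1044],[0,0,-0.0068],0.04]]'
python3 - <<'E'
from h import *
goal(502,185,65.5,98.5)
s=capture("scene"); crop(s,260,200,160,120,5,"spoon1")
print(proj(s,[[502,185,50],[502,185,71]]))
E
```

```text
time: 1.45
tool_pos: [500.9, 186.3, 247.0]
tcp_rot: [-3.136, 0.0, 1.724]
contact_force: [0.1, 0.1, 1.0]
grip_width: 39.7
goal [-0.0014, 0.001, 0.0225] [-0.0058, 0.0001, 0.0048] [500.94, 186.29, 247.02, -179.67, 0.01, 98.77, 0.08, 0.12, 1.02] 1.4
[[328.91844257 302.450439  ]
 [328.85778684 295.66311178]]
```

View pics/spoon1.png

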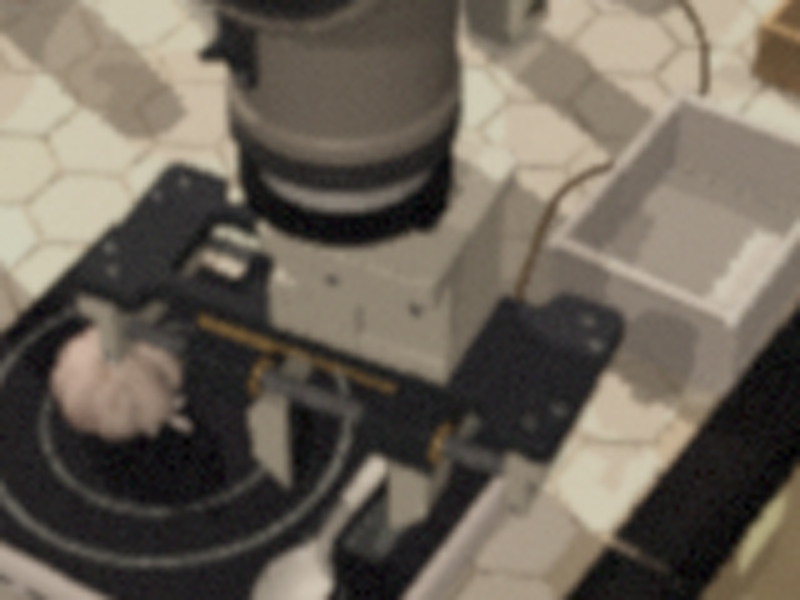

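The crop shows the fingers at (280,480) and (400,550), on either side of the spoon handle at about (350,500). The gripper body clears the garlic. I'll descend and close.

```bash
python3 -m pendant '[[[-0.0014,0.001,0.012],[-0.0058,0,0.0048],0.04],[[-0.0014,0.001,0.0215],[-0.0058,0,0.0048],0.04],[[-0.0014,0.001,0.022],[-0.0058,0,0.0048],0.04],[[-0.0014,0.001,0.022],[-0.0058,0,0.0048],0.04]]'
python3 -c "from h import *; goal(502,185,65.5,98.5)"
```

```text
time: 1.83
tool_pos: [502.0, 186.6, 228.2]
tcp_rot: [3.135, -0.0, 1.722]
contact_force: [-0.9, 0.1, -0.1]
grip_width: 40.2
goal [-0.0016, -0.0002, 0.0037] [0.0067, -0.0003, 0.0032] [501.96, 186.6, 228.22, 179.62, -0.02, 98.68, -0.93, 0.14, -0.14] 1.8
```

```bash
python3 -m pendant '[[[-0.001,0,0.001],[0,0,0],0.04],[[-0.001,0,0.001],[0,0,0],0.04],[[-0.001,0,0.001],[0,0,0],0.04]]'
python3 -c "from h import *; goal(502,185,65.5,98.5)"
```

```text
time: 2.08
tool_pos: [502.6, 185.0, 226.9]
tcp_rot: [3.135, -0.0, 1.721]
contact_force: [0.1, -0.2, 0.1]
grip_width: 40.2
goal [0.0001, -0.0006, 0.0024] [0.0069, -0.0002, 0.0021] [502.56, 185.02, 226.86, 179.6, -0.01, 98.62, 0.11, -0.2, 0.14] 2.1
```

```bash
python3 -m pendant '[[[0,0,0.002],[0.003,0,0],0.04],[[0,0,0.002],[0.003,0,0],0.04],[[0,0,0.002],[0.003,0,0],0.0],[[0,0,0.002],[0.003,0,0],0.0],[[0,0,0.002],[0.003,0,0],0.0],[[0,0,0.002],[0.003,0,0],0.0],[[0,0,0.002],[0.003,0,0],0.0]]'
python3 -m pendant '[[[0,0,-0.02],[0,0,0],0.0],[[0,0,-0.05],[0,0,0],0],[[0,0,-0.09],[0,0,0],0],[[0,0,-0.13],[0,0,0],0],[[0,0,-0.13],[0,0,0],0],[[0,0,-0.13],[0,0,0],0]]'
python3 - <<'E'
from h import *
goal(477,-275,150,86.5)
s=capture("scene"); crop(s,240,150,200,150,4,"spoon2")
E
```

```text
time: 2.67
tool_pos: [502.5, 184.9, 224.2]
tcp_rot: [3.139, -0.0, 1.721]
contact_force: [0.2, 0.0, 0.5]
grip_width: 18.2
time: 3.17
tool_pos: [502.4, 184.9, 356.6]
tcp_rot: [3.133, -0.0, 1.721]
contact_force: [-0.9, -0.6, 0.1]
grip_width: 18.4
goal [-0.4509, -0.0944, 0.0466] [0.0083, -0.0013, 0.2114] [502.44, 184.9, 356.58, 179.52, -0.03, 98.61, -0.94, -0.58, 0.08] 3.2
```

View pics/spoon2.png

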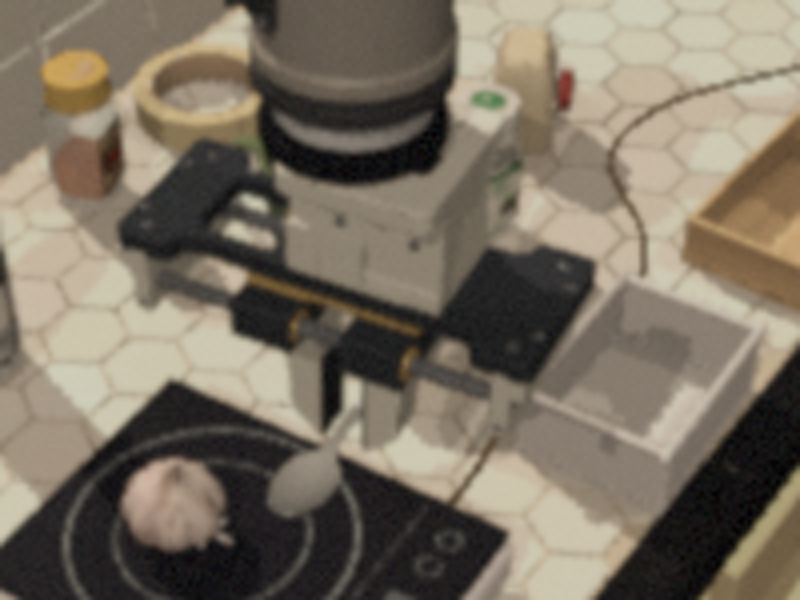

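The spoon is held level by its neck (opening 18 mm). The bowl tip is at about (270,505) in the crop.

```bash
python3 -m pendant '[[[-0.02,-0.03,0.03],[0.004,0,0.05],0],[[-0.05,-0.06,0.0466],[0.008,0,0.1],0],[[-0.45,-0.105,0.0466],[0.008,-0.001,0.2114],0],[[-0.45,-0.105,0.0466],[0.008,-0.001,0.2114],0],[[-0.45,-0.105,0.0466],[0.008,-0.001,0.2114],0],[[-0.45,-0.105,0.0466],[0.008,-0.001,0.2114],0],[[-0.45,-0.105,0.0466],[0.008,-0.001,0.2114],0],[[-0.45,-0.105,0.0466],[0.008,-0.001,0.2114],0],[[-0.45,-0.105,0.0466],[0.008,-0.001,0.2114],0],[[-0.45,-0.105,0.0466],[0.008,-0.001,0.2114],0]]'
python3 -m pendant '[[[0,0,0],[0,0,0],0],[[0,0,0],[0,0,0],0],[[0,0,0],[0,0,0],0]]'
python3 - <<'E'
from h import *
s=capture("scene"); t=capture("top"); 
c=np.zeros((600,800,3),np.uint8); c[:,:]=0
a=cv2.resize(s["color"][130:280,350:490,::-1],None,fx=4,fy=4,interpolation=cv2.INTER_CUBIC); b=cv2.resize(t["color"][285:385,390:490,::-1],None,fx=2.4,fy=2.4)
c[:600,:560]=a; c[:240,560:]=b; cv2.imwrite("pics/tray1.png",c)
goal(477,-275,150,86.5); print(onz(s,(240+67.5,150+126),183))
E
```

```text
time: 4.05
tool_pos: [462.9, -202.2, 306.0]
tcp_rot: [-3.133, -0.001, 1.509]
contact_force: [1.1, -1.2, 0.6]
grip_width: 18.0
time: 4.3
tool_pos: [463.3, -200.0, 306.3]
tcp_rot: [-3.133, -0.001, 1.509]
contact_force: [0.3, 0.4, -0.6]
grip_width: 18.1
goal [-0.0751, 0.0178, -0.0021] [-0.0071, -0.0002, 0.0014] [463.68, -199.01, 307.05, -179.59, -0.01, 86.58, 0.26, 1.29, 0.94] 4.4
[502.25694333 246.69686826 183.        ]
```

View pics/tray1.png

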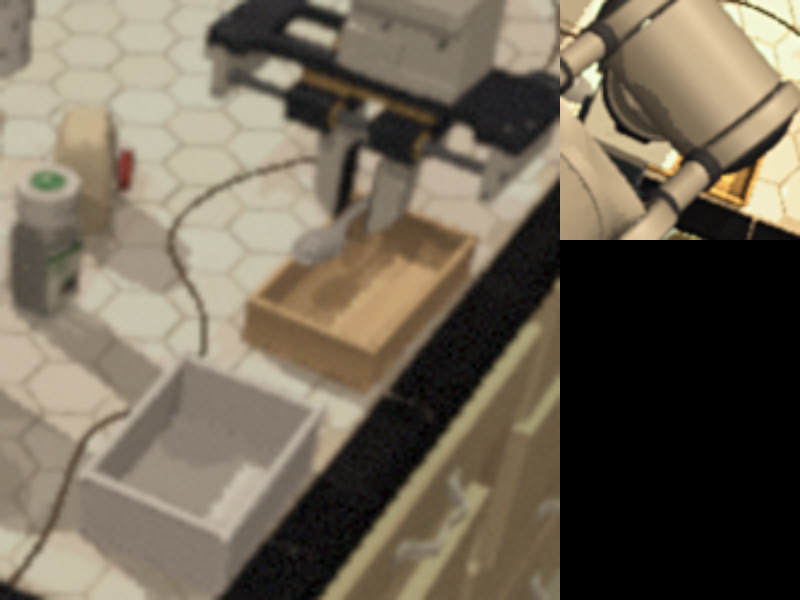

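The scene view shows the spoon still held level, and the tray rim corners are at about (247,300), (372,352), (475,238) and (385,205). I'll recompute the tray from these.

Run:
```python
from h import *
s=capture("scene")
g=lambda p:(p[0]/4+350-.4,p[1]/4+130-.4)
q=np.array([onz(s,g(p),36)[:2] for p in[(247,300),(372,352),(475,238)]])
print(q.round(1),(q[0]+q[2])/2,np.degrees(np.arctan2(*(q[2]-q[1])[::-1])),np.degrees(np.arctan2(*(q[1]-q[0])[::-1])))
q=np.array([onz(s,g(p),50)[:2] for p in[(80,473),(225,538),(325,410),(190,362)]])
print(q.round(1),q.mean(0))
b=onz(s,g((295,252)),148-19+4); print("bowl tip",b)
```

```text
[[ 523.8 -204.6]
 [ 437.1 -203.1]
 [ 432.7 -348.6]] [ 478.24368939 -276.56473247] -91.75426482767098 179.00110228129404
[[ 519.2    4.1]
 [ 428.6    1.8]
 [ 431.3 -123. ]
 [ 516.3 -115.6]] [473.82580793 -58.17253663]
bowl tip [ 473.83262804 -144.22857027  133.        ]
```

```bash
python3 -c "from h import *; goal(477.5,-276,80,87.5)"
```

```text
goal [-0.0761, 0.0186, 0.0683] [-0.0064, 0.0002, -0.0156] [463.84, -198.93, 307.37, -179.63, 0.01, 86.61, 0.86, 0.01, -0.52] 4.5
```

```bash
python3 -m pendant '[[[-0.04,0.01,0.02],[-0.006,0,-0.0156],0],[[-0.0761,0.0186,0.05],[-0.006,0,-0.0156],0],[[-0.0761,0.0186,0.0683],[-0.006,0,-0.0156],0],[[-0.0761,0.0186,0.0683],[-0.006,0,-0.0156],0],[[-0.0761,0.0186,0.0683],[-0.006,0,-0.0156],0],[[-0.0761,0.0186,0.0683],[-0.006,0,-0.0156],0]]'
python3 -c "from h import *; goal(477.5,-276,28,87.5)"
```

```text
time: 4.95
tool_pos: [477.8, -276.2, 240.5]
tcp_rot: [3.14, 0.001, 1.527]
contact_force: [0.7, -0.0, -0.2]
grip_width: 18.5
goal [0.0002, -0.0004, 0.0535] [0.0011, 0.001, -0.0004] [477.8, -276.21, 240.52, 179.94, 0.06, 87.48, 0.75, -0.05, -0.21] 5.0
```

```bash
python3 -m pendant '[[[0,0,0.025],[0,0,0],0],[[0,0,0.045],[0,0,0],0],[[0,0,0.053],[0,0,0],0],[[0,0,0.053],[0,0,0],0],[[0,0,0.053],[0,0,0],0],[[0,0,0.053],[0,0,0],0]]'
python3 -m pendant '[[[0,0,0],[0,0,0],0.034],[[0,0,0],[0,0,0],0.034],[[0,0,0],[0,0,0],0.034],[[0,0,-0.03],[0,0,0],0.034],[[0,0,-0.06],[0,0,0],0.034],[[0,0,-0.1],[0,0,0],0.034],[[0,0,-0.13],[0,0,0],0.034],[[0,0,-0.13],[0,0,0],0.034]]'
python3 - <<'E'
from h import *
goal(474,200,150,180)
s=capture("scene"); crop(s,370,150,130,110,4,"tray2")
E
```

```text
time: 5.45
tool_pos: [478.1, -277.5, 188.3]
tcp_rot: [3.139, 0.003, 1.526]
contact_force: [0.2, -0.4, -0.0]
grip_width: 18.3
time: 6.12
tool_pos: [478.5, -278.3, 323.5]
tcp_rot: [3.131, 0.008, 1.525]
contact_force: [0.1, 0.1, 0.3]
grip_width: 34.3
goal [0.4777, -0.0264, 0.0103] [0.0018, 0.0151, -1.6163] [478.53, -278.29, 323.48, 179.38, 0.47, 87.39, 0.09, 0.1, 0.27] 6.1
```

View pics/tray2.png

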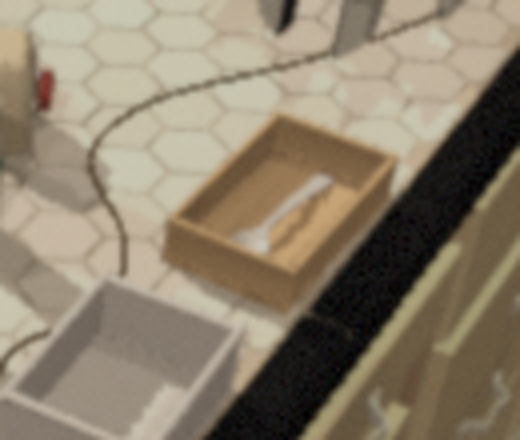

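The tray view shows the spoon lying fully inside the tray, from (250,240) to (330,180). Next is the garlic.

```bash
python3 -m pendant '[[[0.4777,-0.0264,0.0103],[0,0.015,-1.6163],0.0918],[[0.4777,-0.0264,0.0103],[0,0.015,-1.6163],0.0918],[[0.4777,-0.0264,0.0103],[0,0.015,-1.6163],0.0918],[[0.4777,-0.0264,0.0103],[0,0.015,-1.6163],0.0918],[[0.4777,-0.0264,0.0103],[0,0.015,-1.6163],0.0918],[[0.4777,-0.0264,0.0103],[0,0.015,-1.6163],0.0918],[[0.4777,-0.0264,0.0103],[0,0.015,-1.6163],0.0918],[[0.4777,-0.0264,0.0103],[0,0.015,-1.6163],0.0918],[[0.4777,-0.0264,0.0103],[0,0.015,-1.6163],0.0918],[[0.4777,-0.0264,0.0103],[0,0.015,-1.6163],0.0918]]'
python3 -c "from h import *; goal(474,193,150,180);goal(613.4,193,150,180)"
```

```text
time: 7.0
tool_pos: [472.5, 141.0, 306.1]
tcp_rot: [3.137, -0.009, 2.781]
contact_force: [0.8, -0.7, -1.1]
grip_width: 91.1
goal [0.017, 0.0492, -0.0025] [0.0063, -0.0083, -0.3604] [472.53, 141.02, 306.13, 179.73, -0.53, 159.35, 0.78, -0.68, -1.06] 7.0
goal [-0.1135, 0.0983, -0.0035] [0.0063, -0.0083, -0.3604] [472.53, 141.02, 306.13, 179.73, -0.53, 159.35, 0.78, -0.68, -1.06] 7.0
```

```bash
python3 -m pendant '[[[0.017,0.0492,0],[0,-0.008,-0.15],0.0918],[[0.017,0.0492,0],[0,-0.008,-0.25],0.0918],[[-0.1135,0.0983,0],[0.003,-0.0083,-0.3604],0.0918],[[-0.1135,0.0983,0],[0.003,-0.0083,-0.3604],0.0918],[[-0.1135,0.0983,0],[0.003,-0.0083,-0.3604],0.0918],[[-0.1135,0.0983,0],[0.003,-0.0083,-0.3604],0.0918],[[-0.1135,0.0983,0],[0.003,-0.0083,-0.3604],0.0918],[[-0.1135,0.0983,0],[0.003,-0.0083,-0.3604],0.0918],[[-0.1135,0.0983,0],[0.003,-0.0083,-0.3604],0.0918]]'
python3 -c "from h import *; goal(613.4,193,71,180)"
```

```text
time: 7.75
tool_pos: [613.4, 190.2, 305.6]
tcp_rot: [3.139, -0.001, 3.136]
contact_force: [-1.2, -0.3, 0.8]
grip_width: 91.9
goal [-0.0, 0.0025, 0.0757] [0.003, -0.0007, -0.0059] [613.42, 190.22, 305.64, 179.83, -0.04, 179.66, -1.17, -0.26, 0.81] 7.8
```

```bash
python3 -m pendant '[[[0,0.0025,0.03],[0,0,0],0.0918],[[0,0.0025,0.06],[0,0,0],0.0918],[[0,0.0025,0.0757],[0,0,0],0.0918],[[0,0.0025,0.0757],[0,0,0],0.0918],[[0,0.0025,0.0757],[0,0,0],0.0918],[[0,0.0025,0.0757],[0,0,0],0.0],[[0,0.0025,0.0757],[0,0,0],0.0],[[0,0.0025,0.0757],[0,0,0],0.0],[[0,0.0025,0.0757],[0,0,0],0.0],[[0,0.0025,0.0757],[0,0,0],0.0]]'
python3 -m pendant '[[[0,0,0],[0,0,0],0.0],[[0,0,-0.02],[0,0,0],0.0],[[0,0,-0.05],[0,0,0],0],[[0,0,-0.075],[0,0,0],0],[[0,0,-0.075],[0,0,0],0]]'
python3 -c "from h import *; goal(476,193,150,180);goal(476,-61,150,182)"
```

```text
time: 8.58
tool_pos: [614.8, 193.0, 231.9]
tcp_rot: [3.138, 0.004, 3.136]
contact_force: [-0.7, 0.7, -0.4]
grip_width: 63.1
time: 9.0
tool_pos: [615.7, 193.0, 312.0]
tcp_rot: [3.136, 0.012, 3.136]
contact_force: [0.7, 0.1, 0.8]
grip_width: 50.4
goal [0.1397, -0.0008, 0.0013] [0.0053, 0.0119, -0.0059] [615.72, 192.98, 312.0, 179.69, 0.68, 179.66, 0.74, 0.14, 0.83] 9.0
goal [0.1382, -0.2548, 0.0] [0.0051, 0.012, -0.0408] [615.72, 192.98, 312.0, 179.69, 0.68, 179.66, 0.74, 0.14, 0.83] 9.0
```

```bash
python3 -m pendant '[[[0.04,0,0],[0,0,0],0],[[0.08,0,0],[0,0.006,0],0],[[0.12,-0.02,0],[0,0.012,0],0],[[0.139,-0.06,0],[0.005,0.012,0],0],[[0.139,-0.254,0],[0.005,0.012,0],0],[[0.139,-0.254,0],[0.005,0.012,0],0],[[0.139,-0.254,0],[0.005,0.012,0],0],[[0.139,-0.254,0],[0.005,0.012,0],0],[[0.139,-0.254,0],[0.005,0.012,0],0],[[0.139,-0.254,0],[0.005,0.012,0],0]]'
python3 -m pendant '[[[0,0,0],[0,0,0],0],[[0,0,0],[0,0,0],0]]'
python3 - <<'E'
from h import *
goal(475.5,-60.5,34,180)
s=capture("scene"); crop(s,330,170,150,120,5,"dish1")
E
```

```text
time: 9.83
tool_pos: [474.0, -65.3, 304.8]
tcp_rot: [-3.138, -0.009, 3.131]
contact_force: [0.4, -0.9, -0.3]
grip_width: 50.6
time: 10.0
tool_pos: [473.8, -60.2, 304.6]
tcp_rot: [-3.141, -0.01, 3.135]
contact_force: [-0.2, -0.6, -1.0]
grip_width: 50.7
goal [-0.0028, -0.0002, 0.1116] [-0.0009, -0.0103, -0.0068] [473.84, -60.23, 304.63, -179.95, -0.59, 179.61, -0.22, -0.64, -1.01] 10.0
```

View pics/dish1.png

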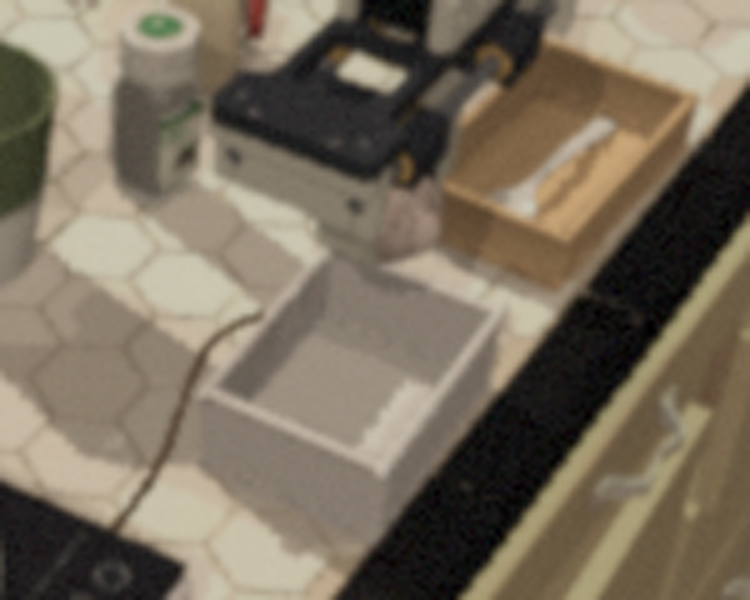

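The garlic is in the fingers at (410,215), above the dish, and the spoon is still in the tray. I'll lower it and release.

```bash
python3 -m pendant '[[[-0.0028,0,0.03],[0,-0.01,0],0],[[-0.0028,0,0.07],[0,-0.0103,0],0],[[-0.0028,0,0.1],[0,-0.0103,0],0],[[-0.0028,0,0.11],[0,-0.0103,0],0],[[-0.0028,0,0.1105],[0,-0.0103,0],0],[[-0.0028,0,0.1105],[0,-0.0103,0],0],[[-0.0028,0,0.1105],[0,-0.0103,0],0.064],[[-0.0028,0,0.1105],[0,-0.0103,0],0.064],[[-0.0028,0,0.1105],[0,-0.0103,0],0.064]]'
python3 -m pendant '[[[0,0,0],[0,0,0],0.064],[[0,0,-0.03],[0,0,0],0.064],[[0,0,-0.07],[0,0,0],0.064],[[0,0,-0.11],[0,0,0],0.064],[[0,0,-0.15],[0,0,0],0.064],[[0,0,-0.15],[0,0,0],0.064]]'
python3 - <<'E'
from h import *
goal(440,100,190,180)
E
```

```text
time: 10.8
tool_pos: [476.0, -60.2, 194.9]
tcp_rot: [-3.14, 0.002, 3.136]
contact_force: [-0.7, -0.7, -1.2]
grip_width: 62.6
time: 11.3
tool_pos: [477.1, -60.7, 352.0]
tcp_rot: [-3.136, 0.014, 3.136]
contact_force: [0.8, -0.1, -0.2]
grip_width: 64.0
goal [0.0381, 0.1605, 0.0016] [-0.0054, 0.0141, -0.0058] [477.12, -60.71, 352.03, -179.69, 0.81, 179.67, 0.77, -0.08, -0.22] 11.3
```

Run:
```python
from h import *
import pickle
t=capture("top"); s=capture("scene"); pickle.dump((t,s),open("c1.pkl","wb"))
k=lambda c,x,y,w,h,f:cv2.resize(c["color"][y:y+h,x:x+w,::-1],None,fx=f,fy=f,interpolation=cv2.INTER_CUBIC)
C=np.zeros((600,800,3),np.uint8)
C[:320,:400]=k(t,150,210,50,40,8)   # stand top
C[:320,400:]=k(t,245,195,50,40,8)   # cross top
C[320:,:320]=k(s,250,340,80,70,4)   # stand scene
C[320:,320:640]=k(s,260,250,80,70,4)  # cross scene
C[320:520,640:]=k(s,375,215,64,80,2.5)[:200]
cv2.imwrite("pics/comp.png",C)
```

```text
(no output)
```

View pics/comp.png

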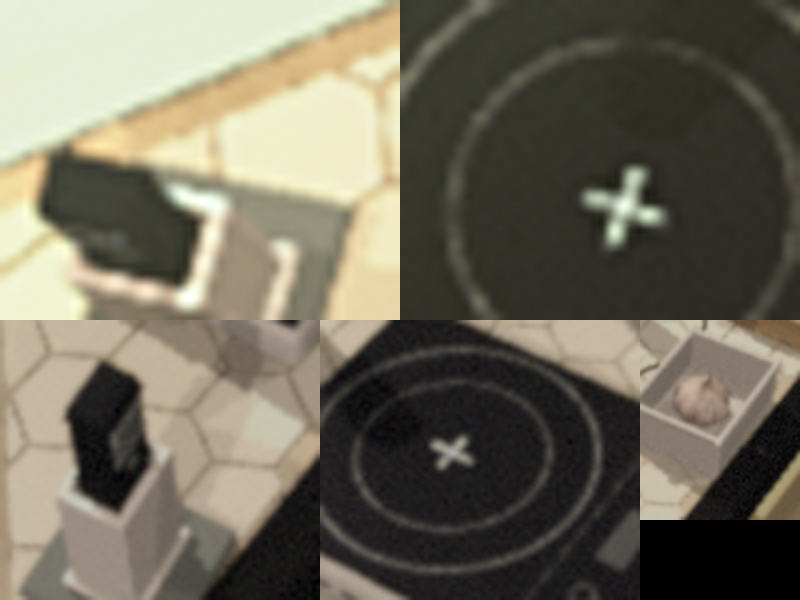

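The composite shows the cross in the top view at crop (625,208) and in the scene view at (452,452). The thermometer is upright in its stand, with the tower rim corners visible, and the garlic is sitting in the dish. Now I'll measure the cross and stand.

Run:
```python
from h import *
import pickle
np.set_printoptions(precision=1,suppress=True)
t,s=pickle.load(open("c1.pkl","rb"))
def cen(c,x,y,w,h):
    g=c["color"][y:y+h,x:x+w].astype(float).mean(2); g=np.clip(g-g.max()*.55,0,None); Y,X=np.mgrid[y:y+h,x:x+w]; return np.array([(g*X).sum(),(g*Y).sum()])/g.sum()
ct,cs=cen(t,265,213,17,15),cen(s,284,275,18,16)
print("cross",ct,cs,onz(t,ct,45),onz(s,cs,45),tri(t,ct,s,cs))
f=lambda p:(p[0]/8+150-.45,p[1]/8+210-.45); g=lambda p:(p[0]/4+250-.4,(p[1]-320)/4+340-.4)
q=np.array([onz(t,f(p),82)[:2] for p in[(75,272),(187,302),(225,200)]]); d=np.diff(q,axis=0)
print("top tower",q,(q[0]+q[2])/2,np.linalg.norm(d,axis=1),np.degrees(np.arctan2(d[:,1],d[:,0])))
q=np.array([onz(s,g(p),82)[:2] for p in[(60,487),(124,517),(174,452)]]); d=np.diff(q,axis=0)
print("scene tower",q,(q[0]+q[2])/2,np.linalg.norm(d,axis=1),np.degrees(np.arctan2(d[:,1],d[:,0])))
q=np.array([onz(s,g(p),142)[:2] for p in[(67,408),(103,363),(142,381)]]); d=np.diff(q,axis=0)
print("scene handle",q,(q[0]+q[2])/2,np.linalg.norm(d,axis=1),np.degrees(np.arctan2(d[:,1],d[:,0])))
q=np.array([onz(t,f(p),142)[:2] for p in[(42,215),(60,150),(160,175)]]); d=np.diff(q,axis=0)
print("top handle",q,(q[0]+q[2])/2,np.linalg.norm(d,axis=1),np.degrees(np.arctan2(d[:,1],d[:,0])))
print(f"foot back edge",[onz(t,f(p),5)[:2] for p in[(225,185),(350,208)]])
```

```text
cross [272.7 220.4] [292.4 282.4] [598.1 184.6  45. ] [598.5 182.6  45. ] (array([597.4, 184.1,  47.2]), np.float64(0.42925085751612424))
top tower [[447.1 399.4]
 [450.4 366. ]
 [481.5 368.2]] [464.3 383.8] [33.6 31.2] [-84.2   4.1]
scene tower [[475.9 403.1]
 [445.8 397.9]
 [447.9 362.9]] [461.9 383. ] [30.6 35. ] [-170.1  -86.6]
scene handle [[468.4 398.2]
 [470.4 374.4]
 [452.5 371.7]] [460.4 384.9] [23.9 18.1] [ -85.4 -171.3]
top handle [[451.8 393.4]
 [470.2 396.5]
 [473.5 368.1]] [462.6 380.7] [18.6 28.6] [  9.6 -83.3]
foot back edge [array([496.2, 395.3]), array([503.2, 357. ])]
```

```bash
python3 -c "from h import *; goal(462,383,190,186.5)"
```

```text
goal [0.0164, 0.4433, -0.004] [-0.0031, 0.0048, -0.1194] [475.75, -60.39, 346.27, -179.84, 0.29, 179.66, -0.08, 0.4, -0.17] 11.4
```

```bash
python3 -m pendant '[[[0.0164,0.4433,-0.004],[0,0.005,-0.1194],0.064],[[0.0164,0.4433,-0.004],[0,0.005,-0.1194],0.064],[[0.0164,0.4433,-0.004],[0,0.005,-0.1194],0.064],[[0.0164,0.4433,-0.004],[0,0.005,-0.1194],0.064],[[0.0164,0.4433,-0.004],[0,0.005,-0.1194],0.064],[[0.0164,0.4433,-0.004],[0,0.005,-0.1194],0.064],[[0.0164,0.4433,-0.004],[0,0.005,-0.1194],0.064],[[0.0164,0.4433,-0.004],[0,0.005,-0.1194],0.064],[[0.0164,0.4433,-0.004],[0,0.005,-0.1194],0.064],[[0.0164,0.4433,-0.004],[0,0.005,-0.1194],0.064]]'
python3 -m pendant '[[[0.0164,0.02,0],[0,0,0],0.064],[[0.0164,0.02,0],[0,0,0],0.064]]'
python3 -c "from h import *; goal(462,383,150,186.5)"
```

```text
time: 12.23
tool_pos: [461.9, 358.0, 345.6]
tcp_rot: [-3.139, -0.008, -3.028]
contact_force: [1.6, -0.3, 0.1]
grip_width: 64.0
time: 12.4
tool_pos: [441.2, 377.7, 345.0]
tcp_rot: [-3.14, -0.009, -3.023]
contact_force: [-0.5, -1.1, -0.7]
grip_width: 64.1
goal [-0.0216, 0.0029, 0.0358] [-0.0019, -0.0095, 0.0047] [441.22, 377.66, 345.01, -179.89, -0.54, -173.23, -0.51, -1.07, -0.71] 12.4
```

```bash
python3 -m pendant '[[[-0.0216,0.0029,0.015],[0,-0.0095,0.0047],0.064],[[-0.0216,0.0029,0.015],[0,-0.0095,0.0047],0.064],[[-0.0216,0.0029,0.015],[0,-0.0095,0.0047],0.064],[[-0.0216,0.0029,0.015],[0,-0.0095,0.0047],0.064],[[-0.0216,0.0029,0.015],[0,-0.0095,0.0047],0.064]]'
python3 -c "from h import *; goal(462,383,118,186.5)"
```

```text
time: 12.82
tool_pos: [465.1, 378.8, 332.3]
tcp_rot: [-3.14, 0.004, -3.034]
contact_force: [-0.1, -0.5, 1.1]
grip_width: 63.9
goal [0.0029, 0.0046, 0.0553] [-0.0017, 0.0041, -0.0054] [465.13, 378.79, 332.3, -179.91, 0.23, -173.81, -0.14, -0.55, 1.11] 12.8
```

```bash
python3 -m pendant '[[[0.002,0.0046,0.015],[0,0.004,-0.004],0.064],[[0.002,0.0046,0.03],[0,0.004,-0.004],0.064],[[0.002,0.0046,0.045],[0,0.004,-0.004],0.064],[[0.002,0.0046,0.05],[0,0.004,-0.004],0.064],[[0.002,0.0046,0.05],[0,0.004,-0.004],0.064],[[0.002,0.0046,0.05],[0,0.004,-0.004],0.064],[[0.002,0.0046,0.05],[0,0.004,-0.004],0.064]]'
python3 -c "from h import *; goal(462,383,118,186.5)"
```

```text
time: 13.4
tool_pos: [463.3, 383.8, 283.7]
tcp_rot: [-3.141, 0.003, -3.029]
contact_force: [-0.3, 0.6, 0.4]
grip_width: 63.7
goal [0.0014, -0.0006, 0.0067] [-0.0005, 0.0028, -0.0008] [463.3, 383.76, 283.67, -179.97, 0.16, -173.55, -0.32, 0.55, 0.35] 13.4
```

```bash
python3 -m pendant '[[[0.001,-0.0006,0.005],[0,0.002,0],0.064],[[0.001,-0.0006,0.005],[0,0.002,0],0.064],[[0.001,-0.0006,0.005],[0,0.002,0],0],[[0.001,-0.0006,0.005],[0,0.002,0],0],[[0.001,-0.0006,0.005],[0,0.002,0],0],[[0.001,-0.0006,0.005],[0,0.002,0],0],[[0.001,-0.0006,0.005],[0,0.002,0],0],[[0.001,-0.0006,0.005],[0,0.002,0],0]]'
python3 -c "from h import *; goal(462,383,118,186.5)"
```

```text
time: 14.07
tool_pos: [462.1, 383.1, 277.5]
tcp_rot: [-3.141, -0.001, -3.029]
contact_force: [1.1, 1.2, 0.7]
grip_width: 29.0
goal [0.0001, -0.0001, 0.0005] [-0.001, -0.0007, -0.0007] [462.14, 383.1, 277.54, -179.94, -0.04, -173.54, 1.15, 1.21, 0.71] 14.1
```

```bash
python3 -m pendant '[[[0,0,0],[0,0,0],0],[[0,0,-0.015],[0,0,0],0],[[0,0,-0.03],[0,0,0],0],[[0,0,-0.045],[0,0,0],0],[[0,0,-0.06],[0,0,0],0],[[0,0,-0.075],[0,0,0],0],[[0,0,-0.09],[0,0,0],0],[[0,0,-0.095],[0,0,0],0],[[0,0,-0.095],[0,0,0],0],[[0,0,-0.095],[0,0,0],0]]'
python3 -m pendant '[[[0,0,0],[0,0,0],0],[[0,0,0],[0,0,0],0]]'
python3 -c "from h import *; goal(598,183.6,190,186.5)"
```

```text
time: 14.9
tool_pos: [462.0, 383.0, 371.8]
tcp_rot: [-3.14, -0.002, -3.029]
contact_force: [-0.9, -0.5, -1.4]
grip_width: 28.0
time: 15.07
tool_pos: [462.1, 383.0, 371.2]
tcp_rot: [-3.139, -0.003, -3.029]
contact_force: [0.5, 0.2, -0.8]
grip_width: 28.1
goal [-0.1127, -0.2134, 0.0224] [-0.0023, -0.0029, -0.0007] [462.06, 383.03, 371.21, -179.87, -0.17, -173.54, 0.49, 0.18, -0.76] 15.1
```

```bash
python3 -m pendant '[[[-0.02,-0.03,0],[-0.002,-0.003,0],0],[[-0.04,-0.07,0.005],[-0.002,-0.003,0],0],[[-0.06,-0.11,0.01],[-0.002,-0.003,0],0],[[-0.08,-0.15,0.015],[-0.002,-0.003,0],0],[[-0.1,-0.185,0.02],[-0.002,-0.003,0],0],[[-0.11,-0.205,0.0224],[-0.002,-0.003,0],0],[[-0.1127,-0.2134,0.0224],[-0.002,-0.003,0],0],[[-0.1127,-0.2134,0.0224],[-0.002,-0.003,0],0],[[-0.1127,-0.2134,0.0224],[-0.002,-0.003,0],0],[[-0.1127,-0.2134,0.0224],[-0.002,-0.003,0],0]]'
python3 -m pendant '[[[0,0,0],[0,0,0],0],[[0,0,0],[0,0,0],0]]'
python3 - <<'E'
from h import *
goal(598,183.6,166,186.5)
E
```

```text
time: 15.9
tool_pos: [597.4, 185.1, 350.1]
tcp_rot: [3.14, 0.001, -3.028]
contact_force: [-0.5, 0.1, -0.7]
grip_width: 27.9
time: 16.07
tool_pos: [597.5, 185.3, 350.5]
tcp_rot: [3.141, 0.002, -3.027]
contact_force: [0.3, 1.0, -0.9]
grip_width: 28.0
goal [-0.0003, -0.0017, 0.0255] [0.0009, 0.0023, 0.0015] [597.47, 185.25, 350.53, 179.95, 0.13, -173.41, 0.34, 1.05, -0.86] 16.1
```

```bash
python3 -m pendant '[[[0,-0.0017,0.008],[0,0.002,0.001],0],[[0,-0.0017,0.016],[0,0.002,0.001],0],[[0,-0.0017,0.024],[0,0.002,0.001],0],[[0,-0.0017,0.028],[0,0.002,0.001],0],[[0,-0.0017,0.028],[0,0.002,0.001],0],[[0,-0.0017,0.028],[0,0.002,0.001],0],[[0,-0.0017,0.028],[0,0.002,0.001],0]]'
python3 - <<'E'
from h import *
goal(598,183.6,150,186.5)
s=capture("scene"); p=get_obs()["tool_pos"]; z=p[2]-159-56.5-50; print("tip z",z)
print("tip expected px",proj(s,[[p[0],p[1],z],[598,183.6,45],[p[0],p[1],z+50]]).round(2).tolist())
t=capture("top"); C=np.zeros((600,800,3),np.uint8); k=lambda c,x,y,w,h,f:cv2.resize(c["color"][y:y+h,x:x+w,::-1],None,fx=f,fy=f,interpolation=cv2.INTER_CUBIC)
C[:,:500]=k(s,268,235,50,60,10); C[:300,500:]=k(t,245,190,60,60,5); cv2.imwrite("pics/tip.png",C)
E
```

```text
time: 16.65
tool_pos: [598.6, 182.0, 322.4]
tcp_rot: [3.141, 0.0, -3.03]
contact_force: [0.3, -0.8, -0.7]
grip_width: 28.0
goal [0.0004, 0.0016, 0.0134] [0.0007, 0.0005, -0.0018] [598.56, 182.05, 322.42, 179.96, 0.03, -173.6, 0.26, -0.83, -0.73] 16.6
tip z 57.102857934917495
tip expected px [[292.22, 278.33], [292.32, 282.76], [290.72, 261.63]]
```

View pics/tip.png

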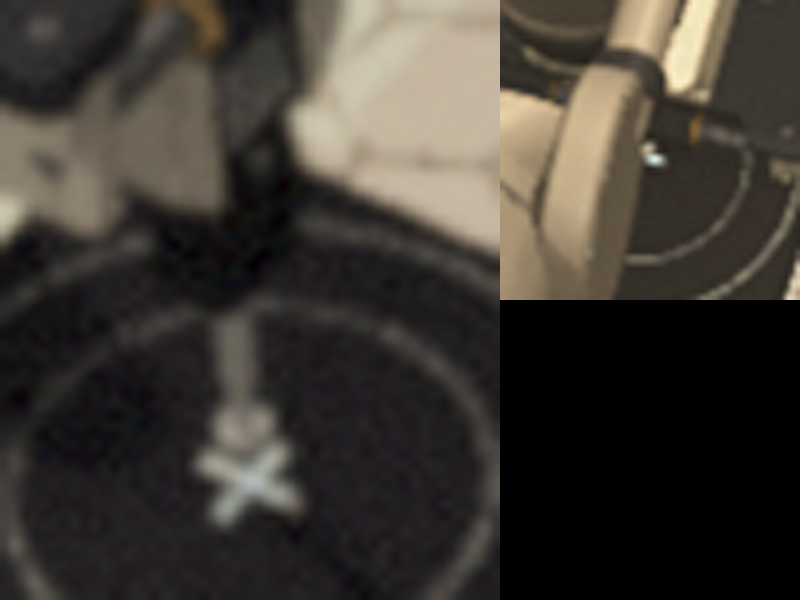

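The scene crop shows the tip disc at (243,430), directly above the cross at (250,483). The top view is blocked by the wrist. I'll compute the leftover offset from the scene view.

Run:
```python
from h import *
s=capture("scene")
f=lambda p:(268+p[0]/10-.45,235+p[1]/10-.45)
c=onz(s,f((250,483)),45); 
for z in(56,57,58):
    for p in((244,428),(244,436)): print(z,p,(onz(s,f(p),z)-c)[:2].round(1))
print(c, get_obs()["tool_pos"])
```

```text
56 (244, 428) [ 4. -4.]
56 (244, 436) [ 2.6 -2.3]
57 (244, 428) [ 3.4 -3.3]
57 (244, 436) [ 2.  -1.6]
58 (244, 428) [ 2.8 -2.7]
58 (244, 436) [ 1.4 -0.9]
[597.44205504 183.51379072  45.        ] [598.52159881 182.05987768 322.65403663]
```

```bash
python3 -c "from h import *; goal(597.3,183.7,153,186.5)"
python3 -m pendant '[[[0.001,0.0015,0.003],[0,0,0],0],[[0.001,0.0015,0.006],[0,0,0],0],[[0.001,0.0015,0.009],[0,0,0],0],[[0.001,0.0015,0.009],[0,0,0],0],[[0.001,0.0015,0.009],[0,0,0],0]]'
for i in 1 2 3; do python3 -m pendant '[[[0,0,0],[0,0,0],0]]' | tr '\n' ' '; done
python3 -c "from h import *; goal(597.3,183.7,153,186.5)"
```

```text
goal [0.001, 0.0018, 0.0107] [0.0008, 0.0009, -0.0017] [598.52, 182.06, 322.65, 179.96, 0.05, -173.6, -0.04, 0.19, -1.54] 16.8
time: 17.22
tool_pos: [597.2, 183.4, 312.9]
tcp_rot: [3.141, -0.001, -3.03]
contact_force: [-0.2, -0.7, -0.8]
grip_width: 27.7
time: 17.3 tool_pos: [597.3, 183.4, 313.2] tcp_rot: [3.141, 0.0, -3.03] contact_force: [0.7, -0.7, -0.8] grip_width: 27.6 time: 17.38 tool_pos: [597.3, 183.4, 313.4] tcp_rot: [3.141, 0.0, -3.03] contact_force: [-0.1, -0.4, -1.7] grip_width: 27.9 time: 17.47 tool_pos: [597.3, 183.4, 313.4] tcp_rot: [3.141, 0.0, -3.03] contact_force: [0.4, -0.0, -0.8] grip_width: 27.8 goal [-0.0, 0.0003, 0.0014] [0.0007, 0.0004, -0.0017] [597.3, 183.44, 313.39, 179.96, 0.02, -173.6, 0.44, -0.0, -0.85] 17.5
```

```bash
p(){ grep -E 'tool_pos|contact' | tr '\n' ' '; echo; }
python3 -m pendant '[[[0,0,0.001],[0,0,0],0],[[0,0,0.002],[0,0,0],0],[[0,0,0.002],[0,0,0],0],[[0,0,0.002],[0,0,0],0]]'|p
python3 -m pendant '[[[0,0,0],[0,0,0],0]]'|p
python3 -m pendant '[[[0,0,0],[0,0,0],0]]'|p
python3 -m pendant '[[[0,0,0.001],[0,0,0],0],[[0,0,0.002],[0,0,0],0],[[0,0,0.002],[0,0,0],0],[[0,0,0.002],[0,0,0],0]]'|p
python3 -m pendant '[[[0,0,0],[0,0,0],0]]'|p
python3 -m pendant '[[[0,0,0],[0,0,0],0]]'|p
python3 -m pendant '[[[0,0,0],[0,0,0],0]]'|p
```

```text
tool_pos: [597.2, 183.5, 311.1] contact_force: [-0.1, -0.9, -1.4] 
tool_pos: [597.2, 183.5, 311.2] contact_force: [-0.8, -0.3, -0.9] 
tool_pos: [597.2, 183.5, 311.3] contact_force: [-0.9, 1.0, -1.3] 
tool_pos: [597.3, 183.5, 309.4] contact_force: [-0.1, -0.7, 0.3] 
tool_pos: [597.3, 183.5, 309.4] contact_force: [-0.4, -0.2, 1.0] 
tool_pos: [597.3, 183.5, 309.4] contact_force: [0.3, 0.2, 0.3] 
tool_pos: [597.3, 183.5, 309.4] contact_force: [0.3, 0.2, 1.2]
```

```bash
p(){ grep -E 'tool_pos|contact' | tr '\n' ' '; echo; }
python3 -m pendant '[[[0,0,0.001],[0,0,0],0],[[0,0,0.0018],[0,0,0],0],[[0,0,0.0018],[0,0,0],0],[[0,0,0.0018],[0,0,0],0]]'|p
python3 -m pendant '[[[0,0,0],[0,0,0],0]]'|p
python3 -m pendant '[[[0,0,0],[0,0,0],0]]'|p
python3 -m pendant '[[[0,0,0.001],[0,0,0],0],[[0,0,0.0015],[0,0,0],0],[[0,0,0.0015],[0,0,0],0],[[0,0,0.0015],[0,0,0],0]]'|p
for i in 1 2 3 4 5 6; do python3 -m pendant '[[[0,0,0],[0,0,0],0]]'|p; done
python3 - <<'E'
from h import *
goal(597.3,183.7,147,186.5); s=capture("scene"); C=np.zeros((500,800,3),np.uint8)
k=lambda c,x,y,w,h,f:cv2.resize(c["color"][y:y+h,x:x+w,::-1],None,fx=f,fy=f,interpolation=cv2.INTER_CUBIC)
C[:,:400]=k(s,273,245,40,50,10); C[:,400:]=k(s,370,160,100,125,4); cv2.imwrite("pics/end.png",C)
E
```

```text
tool_pos: [597.3, 183.5, 307.5] contact_force: [-0.0, -0.3, 1.1] 
tool_pos: [597.3, 183.5, 307.5] contact_force: [1.0, 0.6, 1.1] 
tool_pos: [597.3, 183.5, 307.5] contact_force: [0.4, 0.9, 1.1] 
tool_pos: [597.3, 183.5, 306.0] contact_force: [1.3, 0.6, 2.0] 
tool_pos: [597.3, 183.5, 306.0] contact_force: [0.2, 1.3, 1.7] 
tool_pos: [597.3, 183.5, 306.0] contact_force: [0.3, 0.2, 1.1] 
tool_pos: [597.3, 183.5, 306.0] contact_force: [1.5, 1.1, 1.9] 
tool_pos: [597.3, 183.5, 306.0] contact_force: [0.8, 0.8, 1.9] 
tool_pos: [597.3, 183.5, 306.0] contact_force: [0.9, 0.4, 1.4] 
tool_pos: [597.3, 183.5, 306.0] contact_force: [0.8, -0.2, 1.7] 
goal [-0.0, 0.0002, -0.0] [0.0008, 0.0003, -0.0017] [597.28, 183.48, 306.0, 179.96, 0.02, -173.6, 0.82, -0.21, 1.68] 19.9
```

View pics/end.png

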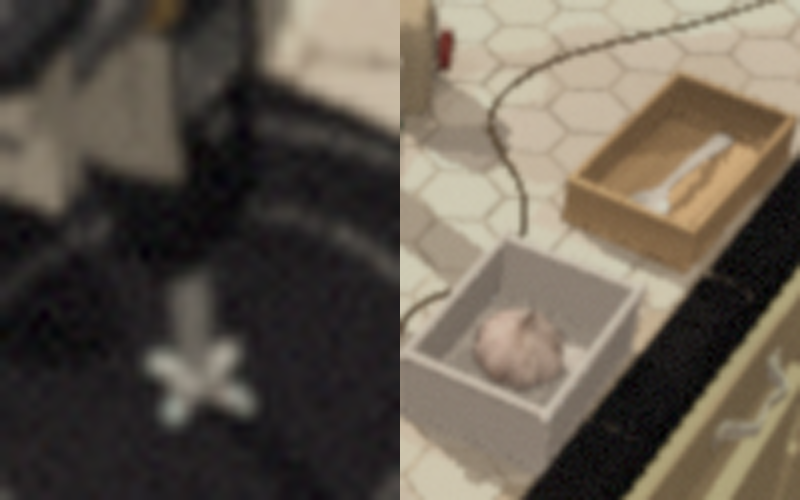

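```bash
python3 -c "
from h import *
close_job(); goal(597.3,183.7,147,186.5)"
```

```text
the job is handed in; nothing more can be done
the job is handed in; nothing more can be done
```

I handed the job in at about 20 s of the 69 s allowed, with the thermometer standing on the cross, lightly pressed and still gripped. `close_job` gives no verdict, so whether it passed is unknown.

- **Clearing the glass:** the teaspoon is in the cutlery tray and the garlic in the dish, both let go. The last picture shows each fully inside.
- **Thermometer:** I drew it straight up about 95 mm before carrying it to the hob, which put the tip at about 105 mm.
- **Pressing:** the wrist force rose from about -1.1 N hanging free to +1.7 N, so the tip presses with roughly 2.8 N. That means the sprung tip is about 4.5 to 5 mm in, and the 5 mm lowered after touching the glass agrees.
- **Position:** the tool was still, within about 0.1° of vertical, the fingers gripping at 28 mm. By its position the tip is within about 1 mm of the cross.
- **Disagreement:** the scene picture suggested an offset of 1 to 3 mm. The two cameras also differed by about 2 mm on where the cross is. Both are inside the 6 mm limit.
- **Not checked:** the wrist blocked the top view of the tip. I didn't re-measure the mug, pepper jar or timer at the end. I never went near them and saw no contact force.

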